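# Nudge a lens into its cell and swing the keeper over it

### The job

On the aluminium lens-mounting fixture, push the loose solid lens disc gently across the deck with your fingertips until it drops into the round recess and lies flat at the bottom. Then push the steel keeper round on its pivot until it rests at its stop, reaching over the lens. Slide the lens only, never pick it up, and leave the spacer ring, screwdriver, bottle and open orange cap as they are.

Things in the scene. Friction and masses are not known exactly. Their poses are not given: they have to be found in the camera images.
- fixture: Fixed aluminium plate lying on the bench, 160 mm (its x) by 270 mm (its y) by 22 mm high; its flat top is the deck, 22 mm above the bench. Origin at the centre of its underside; z up.
- recess (a point): Centre of the mouth of the round lens cell, at deck height; the fixture's frame has it at x = -10 mm, y = 0. The recess is 49 mm across, 9 mm deep with a flat black floor (13 mm above the bench), and a 1 mm chamfer at the mouth.
- lens: Loose lens: solid flat disc, 46 mm diameter, 8 mm thick, 34 g, black edge, greenish glass face. Starts flat on the deck, on the +y or -y side of the recess. Origin: centre of its underside, z its axis. Seated, its top is 1 mm below the deck. It tips in by itself once within about 8 mm of the recess centre. It can slide off the deck's open edges.
- spacer: Loose dark steel spacer ring, 44 mm outside, 32 mm inside, 8 mm high, flat on the deck on the opposite side of the recess from the lens. Not to be moved. Origin at the centre of its underside.
- keeper (a joint): Keeper angle, rad: flat dark steel bar 12 mm wide, 5 mm thick, 53 mm long from a vertical pivot beyond (+x) the recess; underside 2.5 mm, top 7.5 mm above the deck. 0 = at its stop, over the recess edge. At angle a it points along (-cos a, -sin a) in the fixture's x, y; starts open at 1.4 to 2.2 (limit 2.6), towards -y. Light friction (about 1 N at the pin) keeps it where it is left. Closed, it blocks the recess.
- keeper_pivot (a point): Keeper's pivot axis at deck height; in the fixture's frame x = 55 mm, y = 0. A hub of 15 mm diameter stands there, 11 mm high above the deck.
- keeper_pin (a point): Top of the upright pin on the keeper by which it is pushed: 10 mm diameter, 42 mm from the pivot, its top 32.5 mm above the deck; the free length above the bar is 25 mm.
- driver: Screwdriver with red handle, 170 mm long, lying on the bench beyond the fixture (+x side). Not to be moved. Origin at the middle of its length, on the bench; x along its length.
- cleaner: Small white bottle, 40 mm in diameter, 90 mm high, standing on the bench beyond the fixture's +y end. Not to be moved. Origin under its centre.
- cap: Orange flip cap standing open on the bench beyond the fixture's -y end: a cup 46 mm across and 14 mm high with its lid standing up to 57 mm. Not to be moved. Origin under the centre of its cup.
There are look-alikes about, which are no part of the job. What is meant by the lens is not pink, and is the larger of those in its own colour.

How it is judged:
On the way, in this order (a step that is already met when the one before it is completed fails the run):
1. the lens lies flat in the recess, the keeper still open (z of lens in the frame of fixture between 0.011 and 0.015 m and horizontal distance between lens and recess below 0.0035 m and angle between lens's own z axis and vertical below 0.06 rad and linear speed of lens below 0.02 m/s and value of joint keeper above 0.7 rad), for 0.2 s.
2. the keeper is at its stop over the seated lens (z of lens in the frame of fixture between 0.011 and 0.015 m and horizontal distance between lens and recess below 0.0035 m and angle between lens's own z axis and vertical below 0.06 rad and linear speed of lens below 0.02 m/s and value of joint keeper below 0.12 rad), for 0.2 s.
At the end, for the whole second after the job is handed in: The lens lies flat (within 0.06 rad) on the recess floor (within 2 mm), centred within 3.5 mm and at rest, and the keeper is within 0.12 rad of its stop (all of step 2); the robot touches nothing.
It fails at once if the lens is lifted off the deck (more than 12 mm) or tipped up (z of lens in the frame of fixture above 0.034 m or angle between lens's own z axis and vertical above 0.7 rad).
It fails at once if the lens falls off the fixture (z of lens in the frame of fixture below 0.008 m).
It fails at once if the lens is pushed or pressed with more than 40 N (contact force between any of the arm, the fingers and lens above 40 N).
It fails at once if the spacer ring is moved by more than 12 mm (distance of spacer from where it was at the start of the episode above 0.012 m).
It fails at once if the screwdriver, the bottle or the cap is moved by more than 20 mm or the bottle or the cap is tipped (distance of any of driver, cleaner, cap from where it was at the start of the episode above 0.02 m or angle between any of cleaner, cap's own z axis and vertical above 0.4 rad).
It also fails if it takes over 58 s, if anything falls off the work surface, if the arm or the gripper's body presses on something with over 40 N, if the wrist force passes 120 N, or if a joint passes its speed limit or range.

### The arm

A 7-joint arm with a two-finger parallel gripper is mounted at the origin on the work surface. World frame = base frame: x ahead of the robot, y to its left, z up, the work surface at z = 0. Lengths are in m, angles in rad, forces in N, time in s.
With the tool pointing down it reaches from about 0.35 to 0.9 m from the base axis. Payload 8.1 kg.
Tool frame: the origin (TCP) lies midway between the tips of the shut fingers; the grasp point (between the pads) lies 19 mm behind it; z points along the fingers, x is the direction in which the jaws open and shut, and the axes are right-handed (so a half turn about z gives the same grasp; the last joint's range is limited). The gripper opens to 92 mm and grips with 3 to 60 N. Pads are 19 mm wide; open, the fingers measure 130 mm over their backs; the gripper's body (75 mm by 190 mm) begins 47 mm behind the grasp point.
Start: joints at [-1.358, 0.434, 0.025, 1.573, -0.012, 1.134, -0.075], TCP at [0.194, 0.594, 0.187] pointing down, gripper open.
Joint ranges: [-2.62, 2.62], [-0.44, 2.09], [-1.27, 1.32], [0.08, 2.57], [-1.32, 4.46], [0.12, 2], [-2.74, 2.74]. Speed limits (rad/s): [2.22, 2.22, 3.01, 3.01, 3.14, 3.14, 3.14].

### API

Orientations are given as a rotation vector (axis times angle).
In Python, from cell import arm gives the robot as it stands. The module is installed in compiled form; this text tells all that it offers.
- The arm moves only by the tool play_rows, never from a script. Its argument "motion" is a list of rows, each a list of 7 numbers: the gripper's target within -1 to 1 (fully open at 1, half-way at 0, shut at -1), then the shift along the tool's x, y, z in mm, then the turn, a rotation vector about the tool's x, y, z in rad. In form: [[claw, tx, ty, tz, ax, ay, az], ...]. A call has 1 to 10 rows; each row is the pose to reach, as a shift and turn from the pose measured when the call began, along the tool's axes at that moment; what a row does not reach only later rows make up. A row lasts 1/10 s, in which the tool goes at most 50 mm and 8.59 degrees, less where a joint would pass 70% of its speed; a pose out of reach is approached as far as the arm can. A call with a gripper value outside its range is refused whole. The fingers move at their own pace and stop on an object; "force" is the grip in N (left out, the last holds). Time passes only in rows, so rows that repeat a pose let the fingers close. It gives the time, the measured TCP pose, the force and the opening at its end, in the units of the state.
- arm.observe(): the state, without advancing time (a new reading comes with each control period).
- arm.get_image(name): name is "scene" or "top" or "wrist"; returns a dict with "img" (384x512x3 uint8, blue, green, red), "depth" (384x512 float32, m along the optical axis (not along the pixel's ray), 0 where there is no reading), "K" (3x3 intrinsics, pixels), "rvec" (rotation vector, rad) and "tvec" (3), from world to camera coordinates, as OpenCV has them. Camera axes: x right, y down, z forward; pixel columns grow to the right and rows downward; lengths in m; the calibration is good to about 2 mm. A picture is of the moment at which its call begins.
- arm.sign_off(): hands the job in, once; it reports no verdict.
Trained networks look in a picture, given as the dict that the camera call returned (one of the last four; its "shot" number tells which), for a name from the list of things; names that differ only in an ending like _2 or _b are one class to them, and where a whole thing is asked for, a point or a joint stands for the part that bears it (a point fixed in the world has none). Each returns a list of dicts, best first, with "score" (0 to 1); they miss things now and then, are a little off and sometimes report something else, mostly with a low value. They report only what shows in the picture. A call takes as long as a camera call. They do not tell look-alikes from the thing itself.
- arm.look_for(picture, query): "box" ([left, top, width, height] as shares, 0 to 1, of the picture: columns of its width, rows of its height, round what is visible of it).
The state is a dict: "clock": time; "joints": joint angles; "dq": joint speeds; "joint_efforts": joint torques, N m; "position": TCP position; "ee_rot": TCP orientation; "force": force on the tool from outside, world axes, zero at the start; "ft_torque": the same for the moment, N m; "width": opening from 0.0 (shut) to 1.0 (fully open).
Only numpy, scipy, OpenCV 4.12 (cv2) and the standard library are available. Lean on these libraries where they do the work, as an engineer would, in place of code of your own. Each camera call takes 0.05 s, during which the arm holds its last target. There are 200 camera calls.

## Working session

There is one attempt and no reset: what is moved stays moved. The work goes in short steps, Python scripts to look and compute and a tool call to move; the robot and the scene stay as the last step left them, time stands still between calls to the robot, and variables do not carry over. Pictures are saved under pics/ and viewed, on a budget of 10 in all, crops included, one or two more only if the job needs it, and the job is handed in when it is done.

Besides the shell and the picture viewer there is one more tool, called after "Call:" by a JSON object that holds its "name" and its "arguments", one argument or row to a line. play_rows: Moves the arm, as the interface text tells. Its arguments: {"type":"object","properties":{"motion":{"type":"array"},"force":{"type":"number"}},"required":["motion"]}

```bash
mkdir -p pics; cat > h.py <<'E'
import numpy as np, cv2
from cell import arm
from scipy.spatial.transform import Rotation as R
def cam(p): return p["K"],R.from_rotvec(np.ravel(p["rvec"])).as_matrix(),np.ravel(p["tvec"])
def ray(p,u,v,z):
    K,Rm,t=cam(p); d=Rm.T@np.linalg.inv(K)@[u,v,1]; c=-Rm.T@t
    return c+d*(z-c[2])/d[2]
def dep(p,u,v):
    K,Rm,t=cam(p); return Rm.T@(np.linalg.inv(K)@[u,v,1]*p["depth"][int(v),int(u)]-t)
def proj(p,X): 
    return cv2.projectPoints(np.array(X,float).reshape(-1,3),np.ravel(p["rvec"]),np.ravel(p["tvec"]),p["K"],None)[0].reshape(-1,2)
E
python3 - <<'E'
from h import *
s=arm.observe();print(s["clock"],s["position"],s["ee_rot"],s["width"],s["force"])
ims=[]
for n in ["top","scene"]:
    p=arm.get_image(n); K,Rm,t=cam(p); print(n,"cam",(-Rm.T@t).round(3),"f",K[0,0])
    im=p["img"].copy()
    for q in ["fixture","lens","spacer","keeper","keeper_pin","driver","cleaner","cap"]:
        for d in arm.look_for(p,q)[:4]:
            if d["score"]<.25: continue
            b=np.array(d["box"])*[512,384,512,384]; u,v=b[0]+b[2]/2,b[1]+b[3]/2
            print(n,q,round(d["score"],2),b.round(),ray(p,u,v,.03).round(3),dep(p,u,v).round(3))
    cv2.imwrite(f"pics/{n}0.png",cv2.resize(im,(768,576)))
E
```

```text
0.0 [0.19402059 0.59350537 0.18636129] [ 2.54235497e+00  1.84372096e+00 -1.80668257e-03] 0.9995086519524352 [-0.83322004 -0.13566437 -0.70702407]
top cam [0.438 0.02  0.756] f 352.1852464299208
top fixture 0.72 [222. 137. 126.  81.] [ 0.591 -0.002  0.03 ] [ 0.595 -0.003  0.012]
top lens 0.9 [301. 243.  21.  22.] [ 0.432 -0.051  0.03 ] [ 0.432 -0.053  0.006]
top lens 0.81 [312. 175.  22.  21.] [ 0.571 -0.081  0.03 ] [ 0.571 -0.081  0.029]
top lens 0.74 [354. 222.  15.  14.] [ 0.48  -0.153  0.03 ] [ 0.481 -0.159  0.005]
top spacer 0.54 [228. 172.  18.  21.] [0.584 0.099 0.03 ] [0.586 0.1   0.023]
top keeper 0.55 [275. 135.  25.  22.] [ 0.661 -0.011  0.03 ] [ 0.662 -0.011  0.027]
top keeper_pin 0.61 [277. 135.  22.  18.] [ 0.666 -0.011  0.03 ] [ 0.666 -0.011  0.029]
top driver 0.87 [227. 113.  77.  10.] [0.725 0.035 0.03 ] [0.729 0.035 0.021]
top cleaner 0.86 [156. 154.  24.  27.] [0.622 0.247 0.03 ] [0.613 0.235 0.066]
top cap 0.78 [382. 146.  31.  36.] [ 0.612 -0.239  0.03 ] [ 0.619 -0.249  0.001]
scene cam [ 1.197 -0.375  0.56 ] f 419.00790057273156
scene fixture 0.61 [174. 190. 148.
[... 190 characters left out ...]
 0.03 ] [ 0.481 -0.164  0.003]
scene lens 0.52 [179. 197.  21.  14.] [ 0.471 -0.069  0.03 ] [ 0.44  -0.056  0.008]
scene spacer 0.55 [272. 205.  21.  14.] [0.602 0.094 0.03 ] [0.603 0.093 0.03 ]
scene keeper 0.55 [251. 232.  15.  22.] [ 0.666 -0.011  0.03 ] [ 0.665 -0.01   0.029]
scene keeper_pin 0.58 [254. 235.  10.  20.] [ 0.671 -0.014  0.03 ] [ 0.672 -0.014  0.03 ]
scene driver 0.71 [258. 247.  74.  35.] [0.753 0.014 0.03 ] [0.742 0.023 0.017]
scene driver 0.32 [249. 232.  16.  23.] [ 0.666 -0.014  0.03 ] [ 0.663 -0.012  0.028]
scene cleaner 0.72 [332. 172.  17.  37.] [0.603 0.265 0.03 ] [0.632 0.233 0.056]
scene cap 0.97 [120. 265.  35.  23.] [ 0.631 -0.246  0.03 ] [ 0.645 -0.249  0.044]
```

View pics/top0.png

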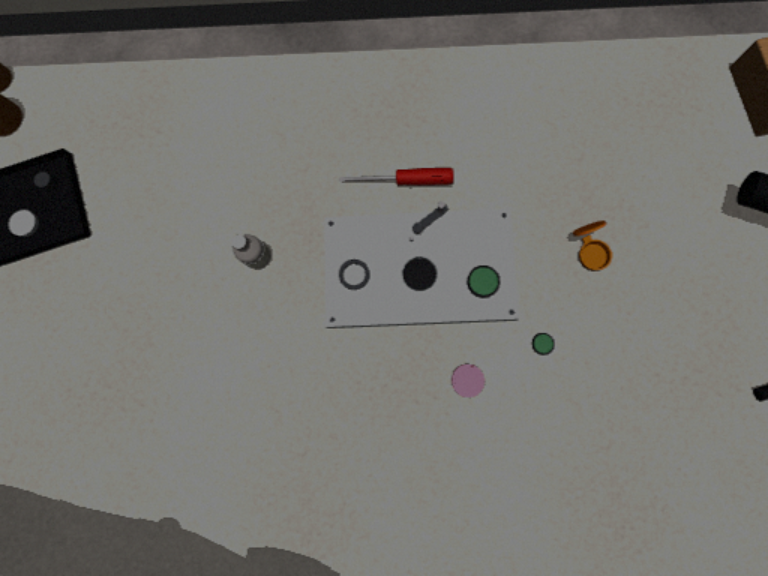

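View pics/scene0.png

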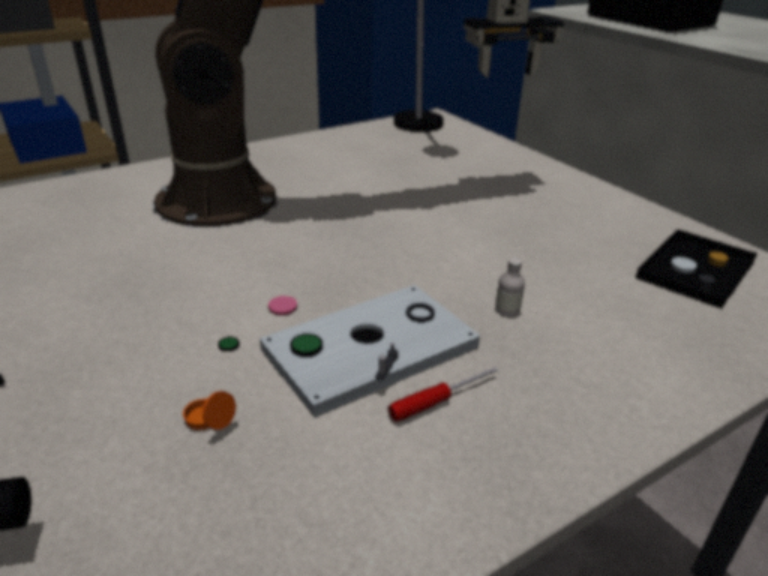

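The top view shows the big green lens at (483,281), right of the recess at (420,274), and the ring at (354,274). The keeper points up and to the right from its pivot at about (417,230). The pink disc and the small green one are decoys.

```bash
cat >> h.py <<'E'
def go(target,tx_yaw):
    "shift in tool axes (mm) and turn about tool z (rad) to put TCP at target, pointing straight down with tool x at tx_yaw"
    s=arm.observe(); T=R.from_rotvec(s["ee_rot"])
    x=np.array([np.cos(tx_yaw),np.sin(tx_yaw),0]); z=np.array([0,0,-1.]); W=R.from_matrix(np.c_[x,np.cross(z,x),z])
    print("clock",round(s["clock"],2),"tcp",np.round(s["position"],4),"shift",(1e3*T.inv().apply(np.array(target)-s["position"])).round(1),"turn",(T.inv()*W).as_rotvec().round(3),"force",np.round(s["force"],1),"w",round(s["width"],3))
E
python3 - <<'E'
from h import *
p=arm.get_image("top")
for n,(u,v),z in [("recess",(420,274),.022),("lens",(483,281),.03),("ring",(354,274),.03),("pivot",(417,230),.033),("pinend",(445,207),.0545),("c1",(331,223),.022),("c2",(504,215),.022),("c3",(512,312),.022),("c4",(332,320),.022)]:
    print(n,ray(p,u/1.5,v/1.5,z).round(4))
go([.57,-.04,.2],0)
E
```

```text
recess [0.5823 0.0083 0.022 ]
lens [ 0.5679 -0.0786  0.03  ]
ring [0.5838 0.101  0.03  ]
pivot [0.6437 0.0105 0.033 ]
pinend [ 0.6691 -0.0289  0.0545]
c1 [0.6618 0.1344 0.022 ]
c2 [ 0.6646 -0.1151  0.022 ]
c3 [ 0.5244 -0.1173  0.022 ]
c4 [0.5208 0.1335 0.022 ]
clock 0.95 tcp [0.1941 0.5941 0.1871] shift [-486.   554.3  -12.9] turn [-0.    -0.     1.255] force [ 0.5  0.1 -0. ] w 1.002
```

Call:
{"name": "play_rows", "arguments": {
  "motion": [
    [-0.4,-33,38,0,0,0,0.13],
    [-0.4,-66,76,0,0,0,0.26],
    [-0.4,-99,114,0,0,0,0.39],
    [-0.4,-132,152,0,0,0,0.52],
    [-0.4,-165,190,0,0,0,0.65],
    [-0.4,-198,228,0,0,0,0.78],
    [-0.4,-231,266,0,0,0,0.91],
    [-0.4,-264,304,0,0,0,1.04],
    [-0.4,-297,342,0,0,0,1.17],
    [-0.4,-330,380,0,0,0,1.255]
  ]
}}

```text
clock: 1.95
position: [0.4519, 0.1635, 0.1875]
ee_rot: [-3.141, 0.008, -0.001]
force: [1.3, 1.0, 0.3]
width: 0.303
```

```bash
python3 -c "
from h import *
go([.57,-.04,.2],0)"
```

```text
clock 1.95 tcp [0.4519 0.1635 0.1875] shift [119.1 202.9 -12.5] turn [-0.001 -0.001 -0.005] force [1.3 1.  0.3] w 0.303
```

Call:
{"name": "play_rows", "arguments": {
  "motion": [
    [-0.4,24,41,-3,0,0,0],
    [-0.4,48,82,-6,0,0,0],
    [-0.4,72,123,-9,0,0,0],
    [-0.4,96,164,-12,0,0,0],
    [-0.4,119,203,-12,0,0,0],
    [-0.4,119,203,-12,0,0,0],
    [-0.4,119,203,-12,0,0,0]
  ]
}}

```text
clock: 2.65
position: [0.5701, -0.0414, 0.1993]
ee_rot: [-3.141, 0.012, -0.001]
force: [-0.7, 0.8, 0.0]
width: 0.299
```

```bash
python3 - <<'E'
from h import *
go([.57,-.04,.2],0)
p=arm.get_image("wrist"); K,Rm,t=cam(p); print((-Rm.T@t).round(3))
for q in ["lens","spacer","keeper","keeper_pin","fixture"]:
    for d in arm.look_for(p,q)[:3]:
        if d["score"]<.25: continue
        b=np.array(d["box"])*[512,384,512,384]; u,v=b[0]+b[2]/2,b[1]+b[3]/2
        print(q,round(d["score"],2),b.round(),ray(p,u,v,.03).round(4))
cv2.imwrite("pics/w1.png",cv2.resize(p["img"],(768,576))); np.save("w1.npy",p,allow_pickle=True)
E
```

```text
clock 2.65 tcp [ 0.5701 -0.0414  0.1993] shift [-0.1 -1.4 -0.7] turn [-0.    -0.001 -0.008] force [-0.7  0.8  0. ] w 0.299
[0.571 0.025 0.395]
lens 0.94 [148. 163.  32.  33.] [ 0.4433 -0.0487  0.03  ]
lens 0.77 [238. 185.  32.  29.] [ 0.5651 -0.0778  0.03  ]
lens 0.37 [312. 124.  33.  44.] [ 0.6634 -0.0051  0.03  ]
spacer 0.76 [252.  36.  37.  39.] [0.5872 0.1034 0.03  ]
keeper 0.71 [312. 126.  30.  37.] [ 0.6624 -0.004   0.03  ]
keeper_pin 0.73 [313. 126.  30.  42.] [ 0.6631 -0.0065  0.03  ]
fixture 0.72 [207.  19. 139. 212.] [0.5951 0.0223 0.03  ]
```

View pics/w1.png

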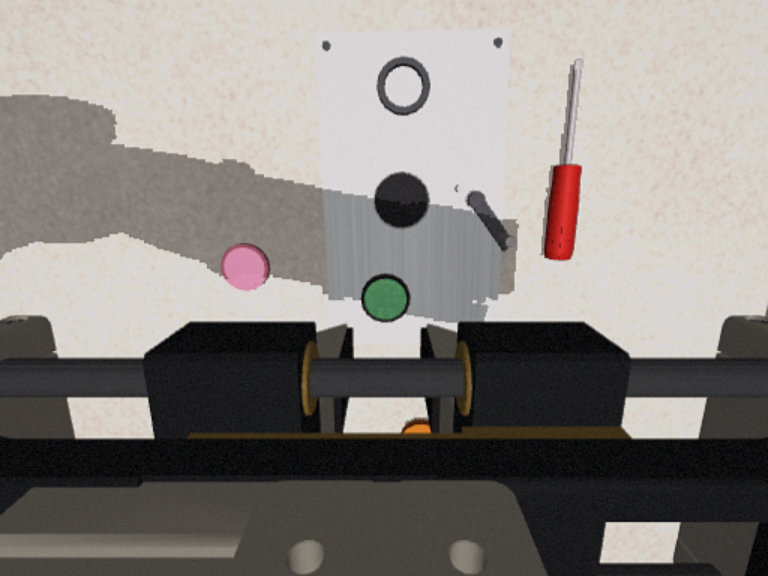

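```bash
python3 - <<'E'
from h import *
p=np.load("w1.npy",allow_pickle=True).item()
for n,(u,v),z in [("recess",(401.5,200),.022),("recL",(374.5,200),.022),("recR",(429,200),.022),("recTop",(402,173),.022),("recBot",(402,227),.022),("lens",(385,298),.03),("lensL",(362,298),.03),("lensR",(409,298),.03),("pivot",(475,199),.033),("tip",(508,243),.0545),("c1",(326,45),.022),("c2",(498,42),.022)]:
    print(n,ray(p,u/1.5,v/1.5,z).round(4), dep(p,u/1.5,v/1.5).round(4))
E
```

```text
recess [0.5843 0.0108 0.022 ] [0.5847 0.0105 0.0119]
recL [0.5604 0.0111 0.022 ] [0.5603 0.0109 0.0187]
recR [0.6087 0.0106 0.022 ] [0.6088 0.0106 0.0214]
recTop [0.5848 0.0339 0.022 ] [0.5852 0.0341 0.0117]
recBot [ 0.5848 -0.013   0.022 ] [ 0.5852 -0.0141  0.0105]
lens [ 0.5689 -0.077   0.03  ] [ 0.5689 -0.0773  0.0288]
lensL [ 0.5478 -0.0768  0.03  ] [ 0.5476 -0.0774  0.0279]
lensR [ 0.591  -0.0772  0.03  ] [ 0.5911 -0.0775  0.0287]
pivot [0.6471 0.0116 0.033 ] [0.6474 0.0115 0.0317]
tip [ 0.6716 -0.0236  0.0545] [ 0.6721 -0.0239  0.0528]
c1 [0.5229 0.1347 0.022 ] [0.5228 0.1349 0.0215]
c2 [0.6626 0.1358 0.022 ] [0.6632 0.1364 0.0199]
```

```bash
python3 -c "
from h import *
go([.5615,-.1185,.06],-.175)"
```

```text
clock 2.95 tcp [ 0.5697 -0.0387  0.1996] shift [ -8.1  80.1 139.4] turn [-0.002 -0.001  0.172] force [-0.3 -0.1  0.6] w 0.302
```

Call:
{"name": "play_rows", "arguments": {
  "motion": [
    [-0.4,-4,40,20,0,0,0.09],
    [-0.4,-8,80,45,0,0,0.172],
    [-0.4,-8,80,85,0,0,0.172],
    [-0.4,-8,80,120,0,0,0.172],
    [-0.4,-8,80,139,0,0,0.172],
    [-0.4,-8,80,139,0,0,0.172],
    [-0.4,-8,80,139,0,0,0.172]
  ]
}}

```text
clock: 3.65
position: [0.5619, -0.1181, 0.061]
ee_rot: [-3.128, 0.273, -0.001]
force: [0.1, 0.8, 0.1]
width: 0.3
```

```bash
python3 - <<'E'
from h import *
go([.5615,-.1185,.025],-.175)
p=arm.get_image("wrist")
cv2.imwrite("pics/w2.png",cv2.resize(p["img"],(768,576)));np.save("w2.npy",p,allow_pickle=True)
E
```

```text
clock 3.65 tcp [ 0.5619 -0.1181  0.061 ] shift [-0.3  0.5 36. ] turn [-0.002 -0.001  0.001] force [0.1 0.8 0.1] w 0.3
```

View pics/w2.png

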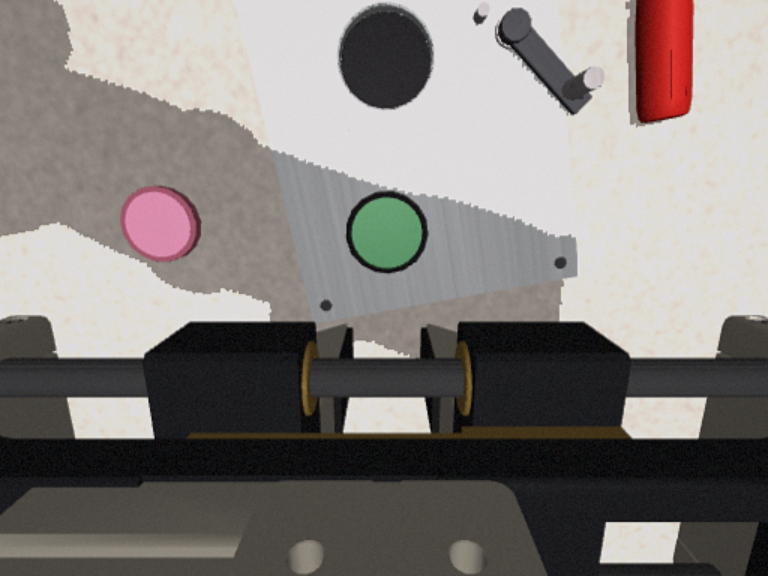

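```bash
python3 - <<'E'
from h import *
p=np.load("w2.npy",allow_pickle=True).item()
for n,(u,v),z in [("recess",(386,56),.022),("lens",(387,232),.03),("pin",(594,77),.0545),("piv",(516,22),.033)]:
    X=ray(p,u/1.5,v/1.5,z); print(n,X.round(4))
    go([X[0],X[1],.025],-.175)
E
```

```text
recess [0.5844 0.0103 0.022 ]
clock 3.7 tcp [ 0.5625 -0.1183  0.0617] shift [  -0.8 -130.4   36.9] turn [-0.002 -0.002  0.001] force [ 0.7  0.3 -0.3] w 0.299
lens [ 0.5694 -0.078   0.03  ]
clock 3.7 tcp [ 0.5625 -0.1183  0.0617] shift [ -0.3 -40.9  36.7] turn [-0.002 -0.002  0.001] force [ 0.7  0.3 -0.3] w 0.299
pin [ 0.6734 -0.023   0.0545]
clock 3.7 tcp [ 0.5625 -0.1183  0.0617] shift [  92.6 -113.    37.1] turn [-0.002 -0.002  0.001] force [ 0.7  0.3 -0.3] w 0.299
piv [0.6482 0.011  0.033 ]
clock 3.7 tcp [ 0.5625 -0.1183  0.0617] shift [  62.  -142.2   37. ] turn [-0.002 -0.002  0.001] force [ 0.7  0.3 -0.3] w 0.299
```

Call:
{"name": "play_rows", "arguments": {
  "motion": [
    [-0.4,0,0,15,0,0,0],
    [-0.4,0,0,30,0,0,0],
    [-0.4,0,0,36,0,0,0],
    [-0.4,0,0,36,0,0,0],
    [-0.4,0,0,36,0,0,0]
  ]
}}

```text
clock: 4.2
position: [0.5625, -0.1184, 0.0256]
ee_rot: [-3.128, 0.273, -0.003]
force: [-0.6, 0.4, -0.6]
width: 0.3
```

Call:
{"name": "play_rows", "arguments": {
  "motion": [
    [-0.4,0,-5,0,0,0,0],
    [-0.4,0,-10,0,0,0,0],
    [-0.4,0,-15,0,0,0,0],
    [-0.4,0,-20,0,0,0,0],
    [-0.4,0,-25,0,0,0,0],
    [-0.4,0,-30,0,0,0,0],
    [-0.4,0,-35,0,0,0,0],
    [-0.4,0,-40,0,0,0,0],
    [-0.4,0,-45,0,0,0,0],
    [-0.4,0,-45,0,0,0,0]
  ]
}}

```text
clock: 5.2
position: [0.5704, -0.073, 0.0255]
ee_rot: [-3.128, 0.272, -0.003]
force: [-0.6, 0.5, -0.8]
width: 0.301
```

```bash
python3 - <<'E'
from h import *
go([.5844,.0103,.025],-.175)
p=arm.get_image("wrist")
cv2.imwrite("pics/w3.png",cv2.resize(p["img"],(768,576)));np.save("w3.npy",p,allow_pickle=True)
E
```

```text
clock 5.2 tcp [ 0.5704 -0.073   0.0255] shift [ -0.6 -84.5   0.7] turn [-0.002 -0.002  0.002] force [-0.6  0.5 -0.8] w 0.301
```

View pics/w3.png

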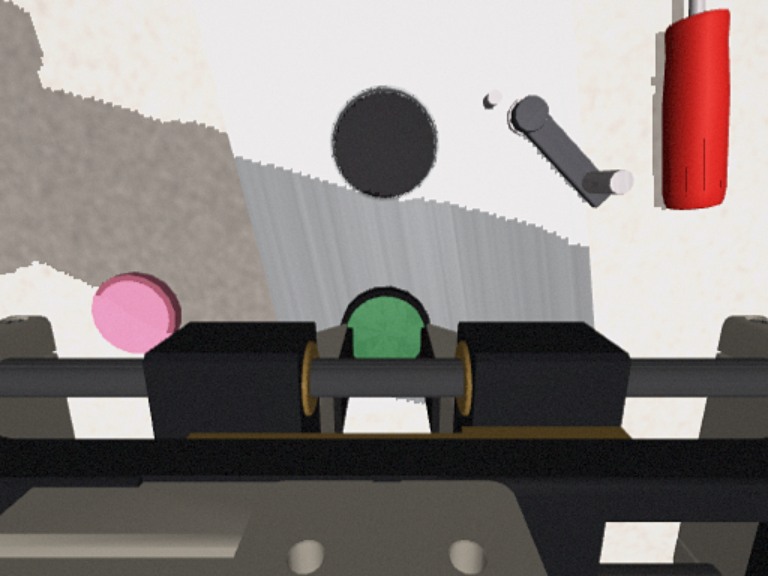

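The lens is cradled between the fingertips with its front edge at (386,288). The recess centre is at (385,142), straight ahead.

```bash
python3 - <<'E'
from h import *
p=np.load("w3.npy",allow_pickle=True).item()
for n,(u,v),z in [("recess",(385,142),.022),("front",(386,288),.029)]:
    X=ray(p,u/1.5,v/1.5,z); print(n,X.round(4)); go([X[0],X[1],.025],-.175)
E
```

```text
recess [0.5846 0.0109 0.022 ]
clock 5.25 tcp [ 0.5703 -0.0736  0.0256] shift [ -0.6 -85.7   0.7] turn [-0.002 -0.002  0.001] force [0.3 0.5 0.9] w 0.301
front [ 0.5733 -0.0555  0.029 ]
clock 5.25 tcp [ 0.5703 -0.0736  0.0256] shift [ -0.2 -18.4   0.6] turn [-0.002 -0.002  0.001] force [0.3 0.5 0.9] w 0.301
```

Call:
{"name": "play_rows", "arguments": {
  "motion": [
    [-0.4,0,-5,0,0,0,0],
    [-0.4,0,-10,0,0,0,0],
    [-0.4,0,-15,0,0,0,0],
    [-0.4,0,-20,0,0,0,0],
    [-0.4,0,-25,0,0,0,0],
    [-0.4,0,-30,0,0,0,0],
    [-0.4,0,-34,0,0,0,0],
    [-0.4,0,-38,0,0,0,0],
    [-0.4,0,-42,0,0,0,0],
    [-0.4,0,-42,0,0,0,0]
  ]
}}

```text
clock: 6.25
position: [0.5777, -0.0315, 0.0256]
ee_rot: [-3.128, 0.271, -0.003]
force: [0.3, 0.9, -1.3]
width: 0.296
```

```bash
python3 - <<'E'
from h import *
p=arm.get_image("wrist")
s=arm.observe(); T=R.from_rotvec(s["ee_rot"])
for q in [(0,0,0),(14,0,0),(-14,0,0),(14,-9.5,0),(14,9.5,0)]: print(q,(proj(p,s["position"]+T.apply(np.array(q)/1e3))*1.5).round())
print(s["force"],s["width"])
cv2.imwrite("pics/w4.png",cv2.resize(p["img"],(768,576)));np.save("w4.npy",p,allow_pickle=True)
E
```

```text
(0, 0, 0) [[386. 322.]]
(14, 0, 0) [[414. 322.]]
(-14, 0, 0) [[358. 322.]]
(14, -9.5, 0) [[415. 304.]]
(14, 9.5, 0) [[414. 340.]]
[ 0.1361814  -0.8041443   0.38164254] 0.3010502129378647
```

View pics/w4.png

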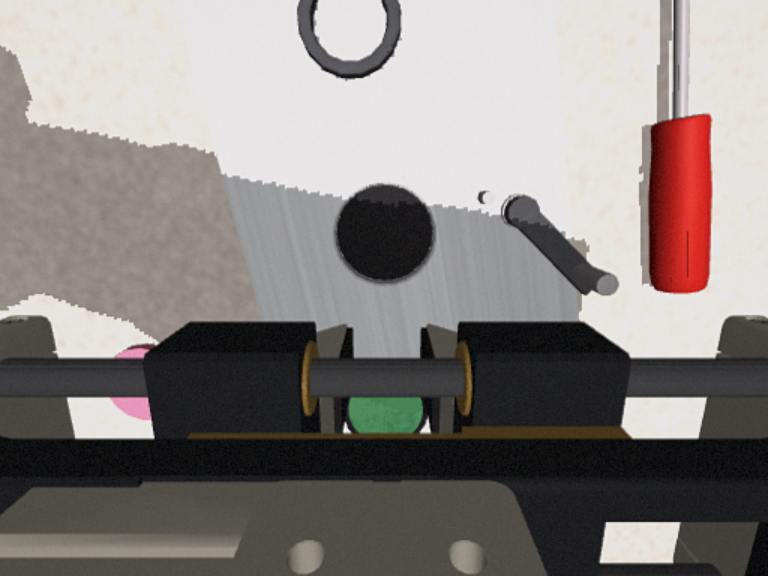

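The lens has not moved: the fingertips passed over it. I'll read the fingertip position from the wrist depth image.

```bash
python3 - <<'E'
from h import *
p=np.load("w4.npy",allow_pickle=True).item()
s=arm.observe(); T=R.from_rotvec(s["ee_rot"])
for v in range(324,440,8):
    print(v,[tuple((1e3*T.inv().apply(dep(p,u/1.5,v/1.5)-s["position"])).round().astype(int)) for u in (330,338,346,350,354,422,427,432,440)])
for n,(u,v),z in [("lensL",(345,408),.03),("lensR",(428,408),.03),("ringbot",(350,77),.022)]: print(n,ray(p,u/1.5,v/1.5,z).round(4))
E
```

```text
324 [(np.int64(-29), np.int64(3), np.int64(5)), (np.int64(-25), np.int64(3), np.int64(6)), (np.int64(-16), np.int64(-12), np.int64(-39)), (np.int64(-19), np.int64(3), np.int64(5)), (np.int64(-17), np.int64(4), np.int64(7)), (np.int64(18), np.int64(3), np.int64(5)), (np.int64(16), np.int64(-12), np.int64(-39)), (np.int64(18), np.int64(-13), np.int64(-40)), (np.int64(28), np.int64(3), np.int64(5))]
332 [(np.int64(-22), np.int64(-12), np.int64(-47)), (np.int64(-18), np.int64(-13), np.int64(-49)), (np.int64(-16), np.int64(-11), np.int64(-45)), (np.int64(-14), np.int64(-11), np.int64(-43)), (np.int64(-17), np.int64(7), np.int64(5)), (np.int64(14), np.int64(-11), np.int64(-44)), (np.int64(16), np.int64(-10), np.int64(-42)), (np.int64(17), np.int64(-13), np.int64(-49)), (np.int64(20), np.int64(-12), np.int64(-47))]
340 [(np.int64(-21), np.int64(-12), np.int64(-55)), (np.int64(-18), np.int64(-12), np.int64(-56)), (np.int64(-15), np.int64(-10), np.int64(-51)), (np.int64(-14), np.int64(-10), np.int64(-50)), (np.int64(-17), np.int64(12), np.int64(6)), (np.int64(14), np.int64(-8), np.int64(-45))
[... 4558 characters left out ...]
3)), (np.int64(19), np.int64(59), np.int64(-2)), (np.int64(22), np.int64(64), np.int64(5)), (np.int64(14), np.int64(6), np.int64(-83)), (np.int64(16), np.int64(4), np.int64(-86))]
436 [(np.int64(-10), np.int64(-23), np.int64(-130)), (np.int64(-9), np.int64(-22), np.int64(-129)), (np.int64(-7), np.int64(-23), np.int64(-131)), (np.int64(-7), np.int64(-23), np.int64(-130)), (np.int64(-6), np.int64(-23), np.int64(-130)), (np.int64(6), np.int64(-22), np.int64(-129)), (np.int64(7), np.int64(-23), np.int64(-130)), (np.int64(8), np.int64(-23), np.int64(-131)), (np.int64(10), np.int64(-23), np.int64(-130))]
lensL [ 0.5487 -0.0731  0.03  ]
lensR [ 0.591  -0.0806  0.03  ]
ringbot [0.5813 0.0819 0.022 ]
```

```bash
python3 - <<'E'
from h import *
p=arm.get_image("scene"); s=arm.observe()
print(s["position"], (proj(p,[s["position"]]))) 
K,Rm,t=cam(p); v,u=np.mgrid[0:384,0:512]; D=p["depth"]
X=(np.stack([u,v,np.ones_like(u)],-1)@np.linalg.inv(K).T*D[...,None]-t)@Rm
m=(D>0)&(np.abs(X[...,0]-.578)<.06)&(np.abs(X[...,1]+.03)<.035)&(X[...,2]>.034)
print(np.percentile(X[m],[0,1,5],axis=0).round(3))
h=np.histogram(X[m][:,2],np.arange(.03,.2,.01)); print(h[0])
u0,v0=proj(p,[s["position"]])[0].astype(int)
c=p["img"][v0-100:v0+50,u0-100:u0+100]; cv2.imwrite("pics/s5.png",cv2.resize(c,(800,600),interpolation=cv2.INTER_CUBIC))
E
```

```text
[ 0.57760497 -0.0323218   0.02565243] [[226.93128049 225.23109726]]
[[ 0.519 -0.065  0.065]
 [ 0.533 -0.065  0.083]
 [ 0.562 -0.063  0.156]]
[  0   0   0   9  39  64  10   0   0   0  37  58 173 119 295 196]
```

View pics/s5.png

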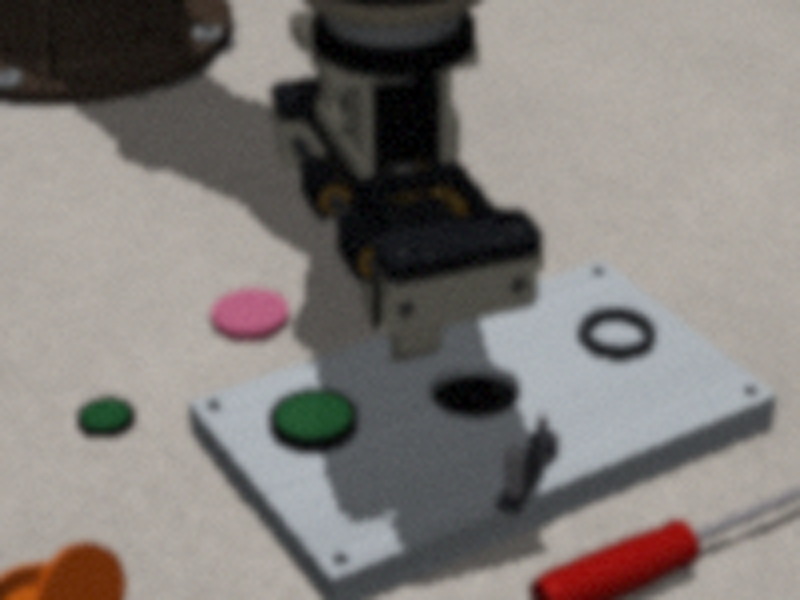

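Two cameras agree that the real fingertips are about 40 mm above the reported TCP, at z of about 0.065 against 0.0256. So nothing was touched. I'll go back behind the lens and descend with that offset, feeling for the deck.

Call:
{"name": "play_rows", "arguments": {
  "motion": [
    [-0.4,0,30,0,0,0,0],
    [-0.4,0,60,0,0,0,0],
    [-0.4,0,89,0,0,0,0],
    [-0.4,0,89,0,0,0,0],
    [-0.4,0,89,15,0,0,0],
    [-0.4,0,89,30,0,0,0],
    [-0.4,0,89,34,0,0,0],
    [-0.4,0,89,34,0,0,0],
    [-0.4,0,89,34,0,0,0]
  ]
}}

```text
clock: 7.25
position: [0.5623, -0.1194, -0.0087]
ee_rot: [-3.129, 0.271, -0.002]
force: [-0.5, 0.5, -0.2]
width: 0.299
```

```bash
python3 - <<'E'
from h import *
go([.5844,.0103,-.015],-.175)
p=arm.get_image("scene"); s=arm.observe()
K,Rm,t=cam(p); v,u=np.mgrid[0:384,0:512]; D=p["depth"]
X=(np.stack([u,v,np.ones_like(u)],-1)@np.linalg.inv(K).T*D[...,None]-t)@Rm
m=(D>0)&(np.abs(X[...,0]-.578)<.06)&(np.abs(X[...,1]-s["position"][1])<.035)&(X[...,2]>.0)
print(np.histogram(X[m][:,2],np.arange(.01,.1,.005))[0])
u0,v0=proj(p,[[.57,-.09,.025]])[0].astype(int)
c=p["img"][v0-65:v0+40,u0-70:u0+70]; cv2.imwrite("pics/s6.png",cv2.resize(c,(800,600),interpolation=cv2.INTER_CUBIC))
E
```

```text
clock 7.25 tcp [ 0.5623 -0.1194 -0.0087] shift [  -0.5 -131.6    6.5] turn [-0.001 -0.001  0.002] force [-0.5  0.5 -0.2] w 0.299
[ 38  40 465  39  42   8   8  20  15   0   0   0   0   0   0   0   0]
```

View pics/s6.png

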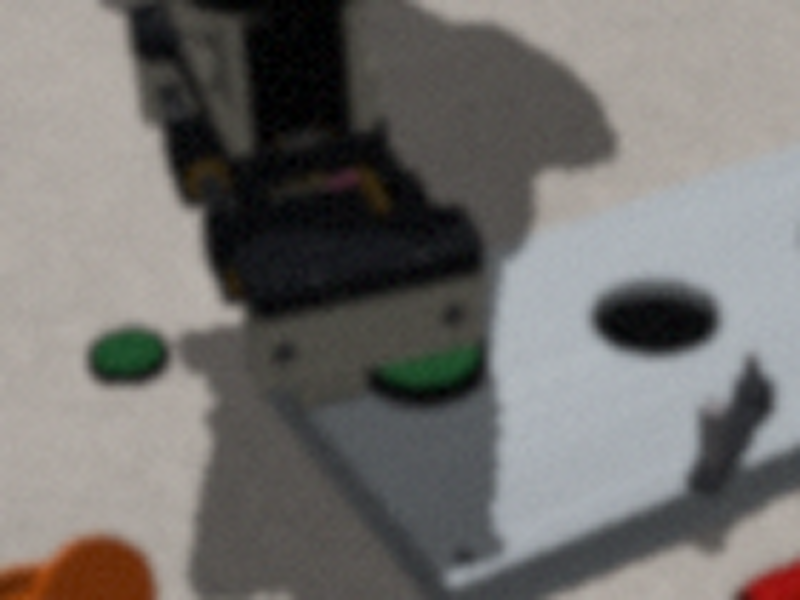

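Call:
{"name": "play_rows", "arguments": {
  "motion": [
    [-0.4,0,0,1,0,0,0],
    [-0.4,0,0,2,0,0,0],
    [-0.4,0,0,3,0,0,0],
    [-0.4,0,0,4,0,0,0],
    [-0.4,0,0,5,0,0,0],
    [-0.4,0,0,5,0,0,0]
  ]
}}

```text
clock: 7.9
position: [0.5624, -0.1196, -0.0136]
ee_rot: [-3.129, 0.271, -0.003]
force: [0.4, 0.5, -0.7]
width: 0.298
```

Call:
{"name": "play_rows", "arguments": {
  "motion": [
    [-0.4,0,0,0.5,0,0,0],
    [-0.4,0,0,1,0,0,0],
    [-0.4,0,0,1.5,0,0,0],
    [-0.4,0,0,2,0,0,0],
    [-0.4,0,0,2,0,0,0]
  ]
}}

```text
clock: 8.4
position: [0.5624, -0.1196, -0.0156]
ee_rot: [-3.129, 0.271, -0.003]
force: [0.9, 0.5, -0.2]
width: 0.299
```

Call:
{"name": "play_rows", "arguments": {
  "motion": [
    [-0.4,0,-5,0,0,0,0],
    [-0.4,0,-10,0,0,0,0],
    [-0.4,0,-14,0,0,0,0],
    [-0.4,0,-18,0,0,0,0],
    [-0.4,0,-22,0,0,0,0],
    [-0.4,0,-26,0,0,0,0],
    [-0.4,0,-30,0,0,0,0],
    [-0.4,0,-34,0,0,0,0],
    [-0.4,0,-38,0,0,0,0],
    [-0.4,0,-42,0,0,0,0]
  ]
}}

```text
clock: 9.4
position: [0.5696, -0.0779, -0.0156]
ee_rot: [-3.129, 0.271, -0.003]
force: [0.6, -0.3, -1.0]
width: 0.304
```

```bash
cat >> h.py <<'E'
def circ(p,kind,z):
    "lens (green blob) centre in the picture -> world, at height z"
    h=cv2.cvtColor(p["img"],cv2.COLOR_BGR2HSV); m=cv2.inRange(h,(40,70,40),(85,255,255))
    n,l,st,c=cv2.connectedComponentsWithStats(m)
    for i in range(1,n):
        if st[i,4]>40: print(kind,st[i],ray(p,*c[i],z).round(4))
E
python3 - <<'E'
from h import *
go([.5844,.0103,-.015],-.175)
for n in ["wrist","top","scene"]:
    p=arm.get_image(n); circ(p,n,.03)
    if n=="wrist": cv2.imwrite("pics/w7.png",cv2.resize(p["img"],(768,576)))
E
```

```text
clock 9.4 tcp [ 0.5696 -0.0779 -0.0156] shift [ -0.6 -89.5  -0.4] turn [-0.001 -0.002  0.002] force [ 0.6 -0.3 -1. ] w 0.304
wrist [ 223  157   69   67 3647] [ 0.5744 -0.0489  0.03  ]
scene [146 225  12   8  73] [ 0.5134 -0.173   0.03  ]
```

View pics/w7.png

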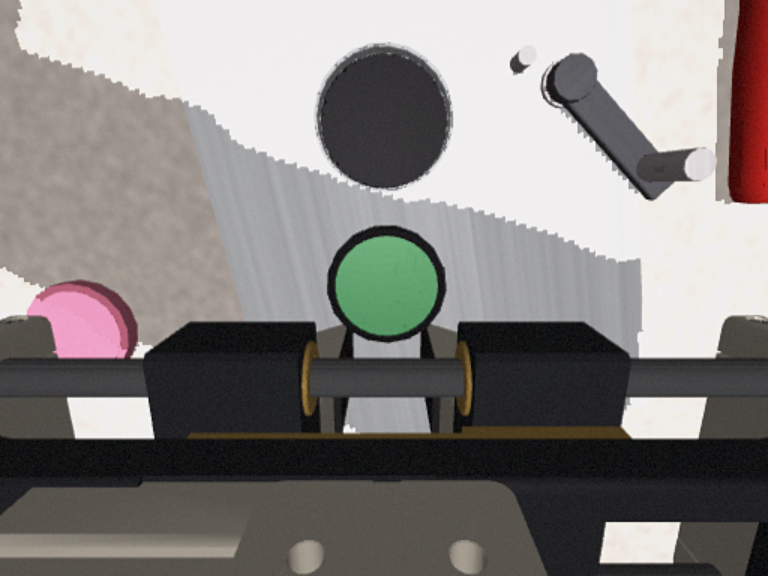

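The lens is now moving: it sits at (386,285), cradled and in line with the recess at (385,117), about 60 mm to go.

Call:
{"name": "play_rows", "arguments": {
  "motion": [
    [-0.4,0,-4,0,0,0,0],
    [-0.4,0,-9,0,0,0,0],
    [-0.4,0,-14,0,0,0,0],
    [-0.4,0,-19,0,0,0,0],
    [-0.4,0,-24,0,0,0,0],
    [-0.4,0,-29,0,0,0,0],
    [-0.4,0,-34,0,0,0,0],
    [-0.4,0,-38,0,0,0,0],
    [-0.4,0,-41,0,0,0,0],
    [-0.4,0,-43,0,0,0,0]
  ]
}}

```text
clock: 10.55
position: [0.5771, -0.0352, -0.0155]
ee_rot: [-3.129, 0.27, -0.003]
force: [0.7, -0.6, -0.5]
width: 0.302
```

Call:
{"name": "play_rows", "arguments": {
  "motion": [
    [-0.4,0,-2,0,0,0,0],
    [-0.4,0,-4,0,0,0,0],
    [-0.4,0,-6,0,0,0,0],
    [-0.4,0,-8,0,0,0,0],
    [-0.4,0,-10,0,0,0,0],
    [-0.4,0,-12,0,0,0,0],
    [-0.4,0,-13,0,0,0,0],
    [-0.4,0,-13,0,0,0,0]
  ]
}}

```text
clock: 11.35
position: [0.5794, -0.0221, -0.0155]
ee_rot: [-3.129, 0.269, -0.003]
force: [-0.2, -1.1, 0.5]
width: 0.298
```

```bash
python3 - <<'E'
from h import *
go([.5844,.0103,-.015],-.175)
p=arm.get_image("wrist"); circ(p,"w",.03); circ(p,"w",.021)
cv2.imwrite("pics/w8.png",cv2.resize(p["img"],(768,576)))
E
```

```text
clock 11.35 tcp [ 0.5794 -0.0221 -0.0155] shift [ -0.6 -32.8  -0.5] turn [-0.002 -0.001  0.003] force [-0.2 -1.1  0.5] w 0.298
w [ 223  153   68   69 3626] [0.5842 0.0087 0.03  ]
w [ 223  153   68   69 3626] [0.5839 0.0066 0.021 ]
```

View pics/w8.png

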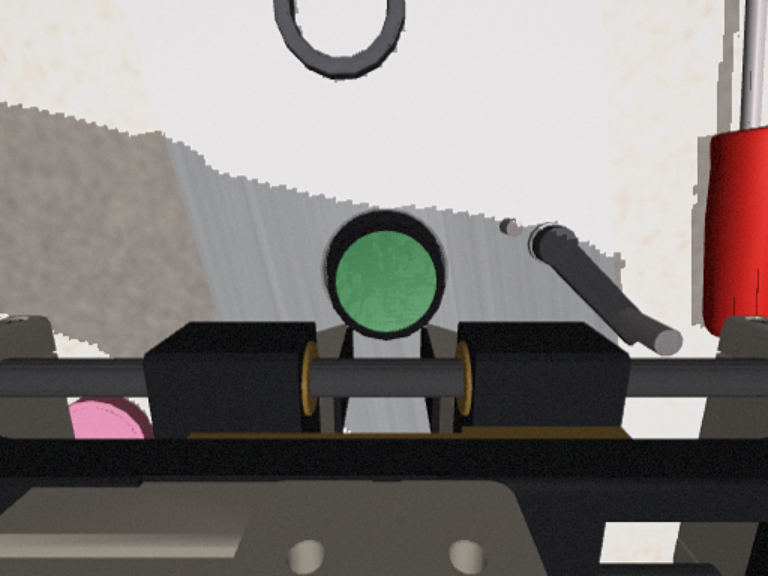

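```bash
cat >> h.py <<'E'
def lensfit(p):
    h=cv2.cvtColor(p["img"],cv2.COLOR_BGR2HSV); m=cv2.inRange(h,(40,70,40),(85,255,255))
    n,l,st,c=cv2.connectedComponentsWithStats(m); i=1+np.argmax(st[1:,4]); v,u=np.nonzero(cv2.erode((l==i).astype(np.uint8),np.ones((5,5))))
    X=np.array([dep(p,a,b) for a,b in zip(u,v)]); C=np.c_[X[:,:2]-X[:,:2].mean(0),np.ones(len(X))]
    print("lens top: slope x,y, mean z",np.linalg.lstsq(C,X[:,2],rcond=None)[0].round(4),"mean xy",X[:,:2].mean(0).round(4),st[i])
E
python3 - <<'E'
from h import *
lensfit(arm.get_image("wrist"))
E
```

```text
lens top: slope x,y, mean z [0.0655 0.0359 0.0263] mean xy [0.5841 0.0079] [ 223  153   68   69 3627]
```

Call:
{"name": "play_rows", "arguments": {
  "motion": [
    [-0.4,0,-0.5,0,0,0,0],
    [-0.4,0,-1,0,0,0,0],
    [-0.4,0,-1.5,0,0,0,0],
    [-0.4,0,-2,0,0,0,0],
    [-0.4,0,-2.5,0,0,0,0],
    [-0.4,0,-3,0,0,0,0],
    [-0.4,0,-3,0,0,0,0]
  ]
}}

```text
clock: 12.15
position: [0.5799, -0.0193, -0.0155]
ee_rot: [-3.129, 0.27, -0.003]
force: [-0.3, -0.2, 0.6]
width: 0.297
```

```bash
python3 - <<'E'
from h import *
go([.5844,.0103,-.015],-.175)
lensfit(arm.get_image("wrist"))
E
```

```text
clock 12.15 tcp [ 0.5799 -0.0193 -0.0155] shift [ -0.6 -29.9  -0.5] turn [-0.002 -0.001  0.003] force [-0.3 -0.2  0.6] w 0.297
lens top: slope x,y, mean z [0.0525 0.2939 0.0202] mean xy [0.5842 0.0093] [ 224  156   66   64 3281]
```

```bash
python3 - <<'E'
from h import *
for i in range(3): p=arm.get_image("wrist"); lensfit(p)
cv2.imwrite("pics/w9.png",cv2.resize(p["img"],(768,576)))
E
```

```text
lens top: slope x,y, mean z [0.0251 0.1531 0.0198] mean xy [0.5842 0.0092] [ 224  155   66   65 3285]
lens top: slope x,y, mean z [0.0506 0.2948 0.0202] mean xy [0.5842 0.0092] [ 224  155   66   65 3281]
lens top: slope x,y, mean z [0.0868 0.4897 0.0207] mean xy [0.5842 0.0093] [ 224  155   66   64 3280]
```

View pics/w9.png

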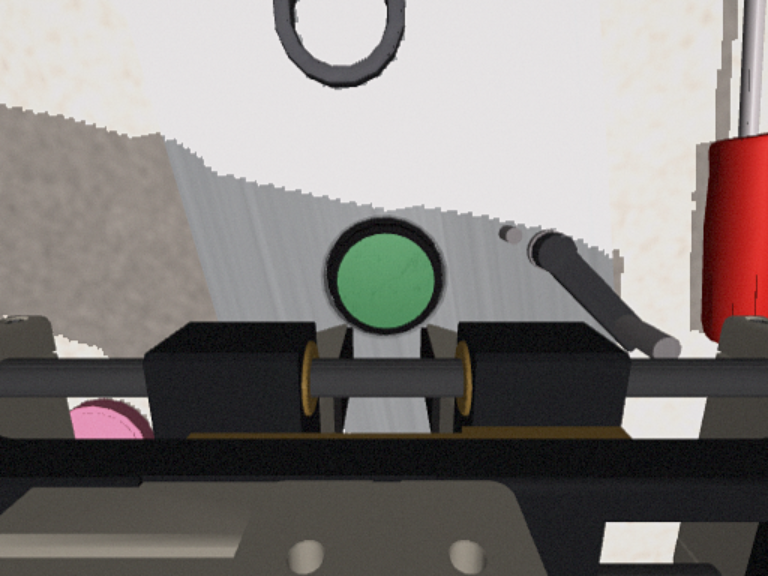

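The lens sits inside the recess rim at (386,280), and the keeper is still open. That was my 11th picture, so from here I check by numbers. Next I'll check the lens level robustly and work out the keeper path: the fingers cage the pin and turn with it.

```bash
cat >> h.py <<'E'
def flat(p):
    h=cv2.cvtColor(p["img"],cv2.COLOR_BGR2HSV); m=cv2.inRange(h,(40,70,40),(85,255,255))
    n,l,st,c=cv2.connectedComponentsWithStats(m); i=1+np.argmax(st[1:,4]); v,u=np.nonzero(cv2.erode((l==i).astype(np.uint8),np.ones((5,5))))
    X=np.array([dep(p,a,b) for a,b in zip(u,v)]); X=X[np.abs(X[:,2]-np.median(X[:,2]))<.012]; C=np.c_[X[:,:2]-np.median(X[:,:2],0),np.ones(len(X))]
    w=np.ones(len(X))
    for _ in range(30): f=np.linalg.lstsq(C*w[:,None],X[:,2]*w,rcond=None)[0]; w=1/np.sqrt(np.maximum(np.abs(X[:,2]-C@f),3e-4))
    print("lens slope",f[:2].round(3),"z",f[2].round(4),"centre@.021",ray(p,*c[i],.021).round(4))
PIV=np.array([.649,.011])
def arc(a,lead=.004,z=-.004):
    q=PIV+.042*np.array([-np.cos(a),-np.sin(a)])+lead*np.array([-np.sin(a),np.cos(a)])
    return [q[0],q[1],z], a-np.pi/2
E
python3 - <<'E'
from h import *
p=arm.get_image("wrist"); flat(p)
K,Rm,t=cam(p); 
print("deck z ref",[dep(p,*q)[2].round(4) for q in [(190,150),(320,190),(180,180),(300,200)]])
print(arm.observe()["joints"].round(2))
t,y=arc(2.17,0,.035); print(t,y); go(t,y)
E
```

```text
lens slope [0.002 0.001] z 0.0195 centre@.021 [0.5843 0.0095 0.021 ]
deck z ref [np.float64(0.019), np.float64(0.02), np.float64(0.0208), np.float64(0.0191)]
[-0.39  0.64  0.49  1.91 -0.45  0.69  0.19]
[np.float64(0.6726873724179152), np.float64(-0.02368296971043554), 0.035] 0.5992036732051034
clock 12.4 tcp [ 0.5798 -0.0194 -0.0155] shift [ 92.3 -11.8 -50.3] turn [-0.001 -0.002 -0.771] force [-0.4  0.8 -0.7] w 0.299
```

Lens flat (slope about 0.002) and seated. Lift off and go above the pin.

Call:
{"name": "play_rows", "arguments": {
  "motion": [
    [-0.4,0,3,0,0,0,0],
    [-0.4,0,3,-30,0,0,0],
    [-0.4,0,3,-60,0,0,0],
    [-0.4,30,0,-65,0,0,-0.13],
    [-0.4,60,-6,-65,0,0,-0.27],
    [-0.4,92,-12,-65,0,0,-0.4],
    [-0.4,92,-12,-65,0,0,-0.53],
    [-0.4,92,-12,-65,0,0,-0.66],
    [-0.4,92,-12,-65,0,0,-0.771],
    [-0.4,92,-12,-65,0,0,-0.771]
  ]
}}

```text
clock: 13.4
position: [0.6723, -0.0241, 0.0496]
ee_rot: [-3.001, -0.928, -0.003]
force: [0.2, -0.6, -0.4]
width: 0.297
```

```bash
python3 - <<'E'
from h import *
p=arm.get_image("scene"); 
for d in arm.look_for(p,"keeper_pin")[:2]: b=np.array(d["box"])*[512,384,512,384]; print(d["score"],b.round(1),ray(p,b[0]+b[2]/2,b[1]+3,.052).round(4))
print("pin top expected px",proj(p,[[.6727,-.0237,.0545]]))
p=arm.get_image("wrist")
for d in arm.look_for(p,"keeper_pin")[:2]: print(d)
s=arm.observe();T=R.from_rotvec(s["ee_rot"])
print("pin top px",proj(p,[[.6727,-.0237,.0545]]), "tip centre px",proj(p,s["position"]+T.apply([0,0,-.04])))
for u in range(236,282,4): print(u,[ (1e3*T.inv().apply(dep(p,u,v)-s["position"])).round().astype(int).tolist() for v in (200,210,218,224,230)])
t,y=arc(2.17,0,-.004);go(t,y)
E
```

```text
0.72 [252.5 234.4  13.6  15.6] [ 0.6742 -0.0149  0.052 ]
pin top expected px [[255.09141504 237.4472044 ]]
{'box': [0.4863, 0.3724, 0.0326, 0.2013], 'score': 0.79}
pin top px [[257.18502556 215.85064207]] tip centre px [[256.84373516 234.41456052]]
236 [[-18, -2, 30], [-18, 7, 29], [-18, 14, 30], [-18, 19, 29], [-18, 25, 29]]
240 [[-14, -2, 30], [-15, 7, 30], [-15, 14, 29], [-15, 20, 29], [-15, 26, 31]]
244 [[-11, -2, 30], [-11, 7, 29], [-11, 14, 29], [-11, 19, 29], [-12, 34, 51]]
248 [[-8, -2, 29], [-8, 7, 30], [-8, 14, 28], [-9, 28, 51], [-9, 35, 52]]
252 [[-4, -4, 23], [-4, 7, 30], [-5, 22, 52], [-5, 28, 52], [-5, 34, 51]]
256 [[-1, -4, 21], [-1, -4, -3], [-1, 3, -3], [-1, 28, 51], [-1, 35, 52]]
260 [[3, -5, 20], [2, -3, -2], [2, 3, -3], [3, 28, 51], [3, 34, 51]]
264 [[6, -4, 21], [5, -3, -3], [5, 3, -3], [7, 29, 53], [7, 34, 52]]
268 [[10, 4, 52], [10, 14, 52], [10, 22, 50], [11, 28, 51], [11, 35, 53]]
272 [[14, 4, 51], [14, 14, 52], [14, 22, 51], [14, 28, 51], [15, 35, 52]]
276 [[18, 4, 51], [18, 14, 52], [18, 23, 53], [18, 28, 52], [18, 34, 51]]
280 [[22, 4, 52], [22, 14, 51], [22, 22, 52], [22, 28, 51], [14, -2, -38]]
clock 13.6 tcp [ 0.6723 -0.0236  0.0496] shift [ 0.1  0.3 53.6] turn [-0.    -0.002 -0.003] force [ 0.7  0.  -1.1] w 0.302
```

Measured from the wrist depth, the pin top is within 2 mm of the jaw centre. Going down around it.

Call:
{"name": "play_rows", "arguments": {
  "motion": [
    [-0.4,2,0,15,0,0,0],
    [-0.4,2,0,25,0,0,0],
    [-0.4,2,0,33,0,0,0],
    [-0.4,2,0,41,0,0,0],
    [-0.4,2,0,48,0,0,0],
    [-0.4,2,0,53,0,0,0],
    [-0.55,2,0,53,0,0,0],
    [-0.55,2,0,53,0,0,0]
  ]
}}

```text
clock: 14.4
position: [0.6742, -0.0225, -0.0033]
ee_rot: [-3.003, -0.922, -0.003]
force: [-0.7, -0.1, -0.0]
width: 0.227
```

```bash
python3 - <<'E'
from h import *
for a in np.linspace(2.05,-.05,19):
    t,y=arc(a,.005); print(round(a,2),end=" "); go(t,y)
E
```

```text
2.05 clock 14.4 tcp [ 0.6742 -0.0225 -0.0033] shift [-11.9  -0.7   0.7] turn [-0.    -0.002  0.117] force [-0.7 -0.1 -0. ] w 0.227
1.93 clock 14.4 tcp [ 0.6742 -0.0225 -0.0033] shift [-16.6  -2.1   0.7] turn [-0.    -0.002  0.234] force [-0.7 -0.1 -0. ] w 0.227
1.82 clock 14.4 tcp [ 0.6742 -0.0225 -0.0033] shift [-21.2  -4.1   0.7] turn [-0.    -0.002  0.35 ] force [-0.7 -0.1 -0. ] w 0.227
1.7 clock 14.4 tcp [ 0.6742 -0.0225 -0.0033] shift [-25.4  -6.6   0.7] turn [-0.    -0.002  0.467] force [-0.7 -0.1 -0. ] w 0.227
1.58 clock 14.4 tcp [ 0.6742 -0.0225 -0.0033] shift [-29.4  -9.5   0.7] turn [-0.001 -0.002  0.584] force [-0.7 -0.1 -0. ] w 0.227
1.47 clock 14.4 tcp [ 0.6742 -0.0225 -0.0033] shift [-32.9 -12.9   0.7] turn [-0.001 -0.002  0.7  ] force [-0.7 -0.1 -0. ] w 0.227
1.35 clock 14.4 tcp [ 0.6742 -0.0225 -0.0033] shift [-36.1 -16.7   0.7] turn [-0.001 -0.002  0.817] force [-0.7 -0.1 -0. ] w 0.227
1.23 clock 14.4 tcp [ 0.6742 -0.0225 -0.0033] shift [-38.8 -20.9   0.7] turn [-0.001 -0.002  0.934] force [-0.7 -0.1 -0. ] w 0.227
1.12 clock 14.4 tcp [ 0.6742 -0.0225 -0.0033] shift [
[... 755 characters left out ...]
1 -0. ] w 0.227
0.42 clock 14.4 tcp [ 0.6742 -0.0225 -0.0033] shift [-42.5 -54.2   0.6] turn [-0.002 -0.002  1.75 ] force [-0.7 -0.1 -0. ] w 0.227
0.3 clock 14.4 tcp [ 0.6742 -0.0225 -0.0033] shift [-40.8 -58.9   0.6] turn [-0.002 -0.002  1.867] force [-0.7 -0.1 -0. ] w 0.227
0.18 clock 14.4 tcp [ 0.6742 -0.0225 -0.0033] shift [-38.5 -63.3   0.7] turn [-2.000e-03 -1.000e-03  1.984e+00] force [-0.7 -0.1 -0. ] w 0.227
0.07 clock 14.4 tcp [ 0.6742 -0.0225 -0.0033] shift [-35.8 -67.4   0.7] turn [-2.0e-03 -1.0e-03  2.1e+00] force [-0.7 -0.1 -0. ] w 0.227
-0.05 clock 14.4 tcp [ 0.6742 -0.0225 -0.0033] shift [-32.6 -71.1   0.7] turn [-2.000e-03 -1.000e-03  2.217e+00] force [-0.7 -0.1 -0. ] w 0.227
```

Call:
{"name": "play_rows", "arguments": {
  "motion": [
    [-0.55,-6,0,0,0,0,0.05],
    [-0.55,-12,-0.7,0,0,0,0.117],
    [-0.55,-16.6,-2.1,0,0,0,0.234],
    [-0.55,-21.2,-4.1,0,0,0,0.35],
    [-0.55,-25.4,-6.6,0,0,0,0.467],
    [-0.55,-29.4,-9.5,0,0,0,0.584],
    [-0.55,-32.9,-12.9,0,0,0,0.7],
    [-0.55,-36.1,-16.7,0,0,0,0.817],
    [-0.55,-38.8,-20.9,0,0,0,0.934],
    [-0.55,-41,-25.3,0,0,0,1.05]
  ]
}}

```text
clock: 15.4
position: [0.6268, -0.0249, -0.0025]
ee_rot: [-3.057, 0.715, -0.006]
force: [0.6, -0.3, 0.2]
width: 0.222
```

```bash
python3 - <<'E'
from h import *
for a in [1,.88,.77,.65,.53,.42,.3,.18,.07,0,-.05]:
    t,y=arc(a,.005); print(a,end=" "); go(t,y)
p=arm.get_image("wrist"); flat(p)
s=arm.observe();T=R.from_rotvec(s["ee_rot"])
X=np.array([1e3*T.inv().apply(dep(p,u,v)-s["position"]) for u in range(220,292) for v in range(150,236)])
m=(np.abs(X[:,2]+.004*1e3+40-40+50-50+54.5-54.5+0)<200)&(np.abs((s["position"][2]*1e3-X[:,2])-53.5)<4)
print("pin top in tool xy",np.median(X[m],0).round(1),m.sum(),np.percentile(X[m][:,0],[5,95]).round(1))
E
```

```text
1 clock 15.4 tcp [ 0.6268 -0.0249 -0.0025] shift [-5.7 -0.8  1.5] turn [-0.003 -0.003  0.112] force [ 0.6 -0.3  0.2] w 0.222
0.88 clock 15.4 tcp [ 0.6268 -0.0249 -0.0025] shift [-10.6  -2.3   1.5] turn [-0.003 -0.003  0.232] force [ 0.6 -0.3  0.2] w 0.222
0.77 clock 15.4 tcp [ 0.6268 -0.0249 -0.0025] shift [-14.8  -4.1   1.5] turn [-0.003 -0.003  0.342] force [ 0.6 -0.3  0.2] w 0.222
0.65 clock 15.4 tcp [ 0.6268 -0.0249 -0.0025] shift [-19.2  -6.6   1.5] turn [-0.003 -0.002  0.462] force [ 0.6 -0.3  0.2] w 0.222
0.53 clock 15.4 tcp [ 0.6268 -0.0249 -0.0025] shift [-23.3  -9.7   1.5] turn [-0.003 -0.002  0.582] force [ 0.6 -0.3  0.2] w 0.222
0.42 clock 15.4 tcp [ 0.6268 -0.0249 -0.0025] shift [-26.7 -12.9   1.5] turn [-0.003 -0.002  0.692] force [ 0.6 -0.3  0.2] w 0.222
0.3 clock 15.4 tcp [ 0.6268 -0.0249 -0.0025] shift [-30.  -16.7   1.5] turn [-0.004 -0.002  0.812] force [ 0.6 -0.3  0.2] w 0.222
0.18 clock 15.4 tcp [ 0.6268 -0.0249 -0.0025] shift [-32.7 -21.    1.5] turn [-0.004 -0.002  0.932] force [ 0.6 -0.3  0.2] w 0.222
0.07 clock 15.4 tcp [ 0.6268 -0.0249 -0.0025] shift [-34.8 -25.1   1.5] turn [-4.000e-03 -1.000e-03  1.042e+00] force [ 0.6 -0.3  0.2] w 0.222
0 clock 15.4 tcp [ 0.6268 -0.0249 -0.0025] shift [-35.9 -27.9   1.5] turn [-4.000e-03 -1.000e-03  1.112e+00] force [ 0.6 -0.3  0.2] w 0.222
-0.05 clock 15.4 tcp [ 0.6268 -0.0249 -0.0025] shift [-36.6 -29.9   1.5] turn [-4.000e-03 -1.000e-03  1.162e+00] force [ 0.6 -0.3  0.2] w 0.222
lens slope [ 0.002 -0.002] z 0.0195 centre@.021 [0.5875 0.0146 0.021 ]
pin top in tool xy [ -9.8 -11.2 -56.4] 204 [-18.3  18. ]
```

Call:
{"name": "play_rows", "arguments": {
  "motion": [
    [-0.55,-5.7,-0.8,0.5,0,0,0.112],
    [-0.55,-10.6,-2.3,0.5,0,0,0.232],
    [-0.55,-14.8,-4.1,0.5,0,0,0.342],
    [-0.55,-19.2,-6.6,0.5,0,0,0.462],
    [-0.55,-23.3,-9.7,0.5,0,0,0.582],
    [-0.55,-26.7,-12.9,0.5,0,0,0.692],
    [-0.55,-30,-16.7,0.5,0,0,0.812],
    [-0.55,-32.7,-21,0.5,0,0,0.932],
    [-0.55,-33.8,-23,0.5,0,0,0.99],
    [-0.55,-33.8,-23,0.5,0,0,0.99]
  ]
}}

```text
clock: 16.45
position: [0.6065, 0.0125, -0.0031]
ee_rot: [-2.346, 2.085, -0.002]
force: [0.1, 0.0, 0.2]
width: 0.225
```

```bash
python3 - <<'E'
from h import *
for a in [.1,.05,0,-.05,-.1]:
    t,y=arc(a,.005); print(a,end=" "); go(t,y)
print("pin@0 px in scene", )
for n in ("scene","top"):
    p=arm.get_image(n)
    print(n,proj(p,[[.607,.0106,.0545],[.607,.0106,.0295]]).round(1).tolist())
    for q in ("keeper_pin","keeper"):
        for d in arm.look_for(p,q)[:2]: print(q,round(d["score"],2),(np.array(d["box"])*[512,384,512,384]).round(1))
E
```

```text
0.1 clock 16.45 tcp [ 0.6065  0.0125 -0.0031] shift [ 0.7 -0.1  0.9] turn [-0.003  0.001  0.018] force [0.1 0.  0.2] w 0.225
0.05 clock 16.45 tcp [ 0.6065  0.0125 -0.0031] shift [-1.4 -0.4  0.9] turn [-0.003  0.002  0.068] force [0.1 0.  0.2] w 0.225
0 clock 16.45 tcp [ 0.6065  0.0125 -0.0031] shift [-3.4 -0.9  0.9] turn [-0.003  0.002  0.118] force [0.1 0.  0.2] w 0.225
-0.05 clock 16.45 tcp [ 0.6065  0.0125 -0.0031] shift [-5.5 -1.4  0.9] turn [-0.003  0.002  0.168] force [0.1 0.  0.2] w 0.225
-0.1 clock 16.45 tcp [ 0.6065  0.0125 -0.0031] shift [-7.5 -2.1  0.9] turn [-0.003  0.002  0.218] force [0.1 0.  0.2] w 0.225
pin@0 px in scene
scene [[251.8, 215.0], [251.6, 224.6]]
keeper_pin 0.58 [247.9 226.5  16.5  13. ]
keeper 0.6 [247.6 225.8  18.1  14.9]
top [[278.6, 167.8], [278.5, 170.6]]
keeper 0.27 [382.5 149.3  25.6  32.6]
```

Call:
{"name": "play_rows", "arguments": {
  "motion": [
    [-0.55,-0.7,-0.2,0.5,0,0,0.03],
    [-0.55,-1.4,-0.4,0.5,0,0,0.06],
    [-0.55,-2.1,-0.5,0.5,0,0,0.09],
    [-0.55,-2.8,-0.7,0.5,0,0,0.12],
    [-0.55,-3.4,-0.9,0.5,0,0,0.12],
    [-0.55,-3.4,-0.9,0.5,0,0,0.12]
  ]
}}

```text
clock: 17.35
position: [0.6066, 0.015, -0.0037]
ee_rot: [-2.216, 2.223, -0.001]
force: [-0.5, -0.4, 0.3]
width: 0.224
```

Call:
{"name": "play_rows", "arguments": {
  "motion": [
    [-0.55,-0.5,0,0,0,0,0],
    [-0.55,-1,0,0,0,0,0],
    [-0.55,-1,0,0,0,0,0]
  ]
}}

```text
clock: 17.65
position: [0.6066, 0.0151, -0.0036]
ee_rot: [-2.215, 2.224, -0.003]
force: [-0.5, -4.8, -1.0]
width: 0.224
```

A 4.8 N reaction at the expected position shows the keeper is against its stop. Now I'll centre the jaws on the pin, open a little and lift.

Call:
{"name": "play_rows", "arguments": {
  "motion": [
    [-0.55,-0.8,0,0,0,0,0],
    [-0.55,-0.8,0,0,0,0,0],
    [-0.55,2,0,0,0,0,0],
    [-0.55,5,0,0,0,0,0],
    [-0.4,5,0,0,0,0,0],
    [-0.4,5,0,-15,0,0,0],
    [-0.4,5,0,-35,0,0,0],
    [-0.4,5,0,-70,0,0,0],
    [-0.4,5,0,-110,0,0,0],
    [-0.4,5,0,-150,0,0,0]
  ]
}}

```text
clock: 18.65
position: [0.6058, 0.0101, 0.1488]
ee_rot: [-2.215, 2.224, -0.003]
force: [0.9, 0.4, -0.5]
width: 0.302
```

```bash
python3 - <<'E'
from h import *
go([.45,.16,.2],-1.57)
E
```

```text
clock 18.65 tcp [0.6058 0.0101 0.1488] shift [-149.3  156.3  -51.5] turn [-0.003  0.001 -0.005] force [ 0.9  0.4 -0.5] w 0.302
```

Call:
{"name": "play_rows", "arguments": {
  "motion": [
    [-0.4,0,40,-20,0,0,0],
    [-0.4,0,80,-40,0,0,0],
    [-0.4,-40,110,-50,0,0,0],
    [-0.4,-80,150,-50,0,0,0],
    [-0.4,-115,155,-50,0,0,0],
    [-0.4,-150,155,-50,0,0,0],
    [-0.4,-150,155,-50,0,0,0]
  ]
}}

```text
clock: 19.35
position: [0.4503, 0.1664, 0.199]
ee_rot: [-2.223, 2.214, 0.0]
force: [0.7, -0.5, -0.2]
width: 0.3
```

```bash
python3 - <<'E'
from h import *
print(arm.observe()["force"].round(1) if hasattr(arm.observe()["force"],"round") else arm.observe()["force"])
p=arm.get_image("scene"); q=arm.get_image("top")
for n,z in (("keeper_pin",.0545),("keeper",.03),("lens",.021),("spacer",.03),("driver",.03),("cleaner",.03),("cap",.03)):
    for im in (p,q):
        for d in arm.look_for(im,n)[:3]:
            if d["score"]<.3: continue
            b=np.array(d["box"])*[512,384,512,384]; print(n,round(d["score"],2),b.round(),ray(im,b[0]+b[2]/2,b[1]+b[3]/2,z).round(3))
a=cv2.resize(p["img"][150:290,140:350],(800,534),interpolation=cv2.INTER_CUBIC)[67:467]
u,v=210,130; b=cv2.resize(q["img"][130:223,215:355],(800,532),interpolation=cv2.INTER_CUBIC)
im=np.vstack([cv2.resize(a,(600,300)),cv2.resize(b[:400],(600,300))]); cv2.imwrite("pics/end.png",im)
E
```

```text
[ 0.7 -0.5 -0.2]
keeper_pin 0.57 [246. 217.  18.  22.] [ 0.648 -0.009  0.054]
keeper_pin 0.75 [274. 146.   6.  28.] [0.623 0.013 0.054]
keeper 0.49 [245. 215.  20.  25.] [0.619 0.012 0.03 ]
keeper 0.62 [273. 149.  10.  27.] [0.625 0.011 0.03 ]
lens 0.57 [235. 217.  12.  14.] [ 0.585 -0.003  0.021]
lens 0.47 [180. 197.  15.  15.] [ 0.459 -0.066  0.021]
lens 0.41 [144. 227.  17.  10.] [ 0.512 -0.173  0.021]
lens 0.76 [357. 223.  12.  15.] [ 0.476 -0.158  0.021]
lens 0.75 [301. 243.  23.  24.] [ 0.431 -0.053  0.021]
lens 0.63 [270. 175.  21.  24.] [0.575 0.008 0.021]
spacer 0.54 [275. 204.  14.  15.] [0.603 0.094 0.03 ]
spacer 0.69 [229. 172.  19.  23.] [0.582 0.097 0.03 ]
driver 0.89 [258. 244.  73.  40.] [0.752 0.013 0.03 ]
driver 0.95 [226. 114.  77.   8.] [0.724 0.037 0.03 ]
cleaner 0.63 [332. 171.  19.  40.] [0.605 0.266 0.03 ]
cleaner 0.59 [174. 189. 145.  90.] [ 0.628 -0.015  0.03 ]
cleaner 0.39 [237. 216.  14.  15.] [ 0.596 -0.003  0.03 ]
cleaner 0.98 [157. 160.  20.  19.] [0.618 0.249 0.03 ]
cap 0.79 [121. 263.  33.  23.] [ 0.628 -0.244  0.03 ]
cap 0.96 [385. 148.  26.  37.] [ 0.607 -0.239  0.03 ]
```

View pics/end.png

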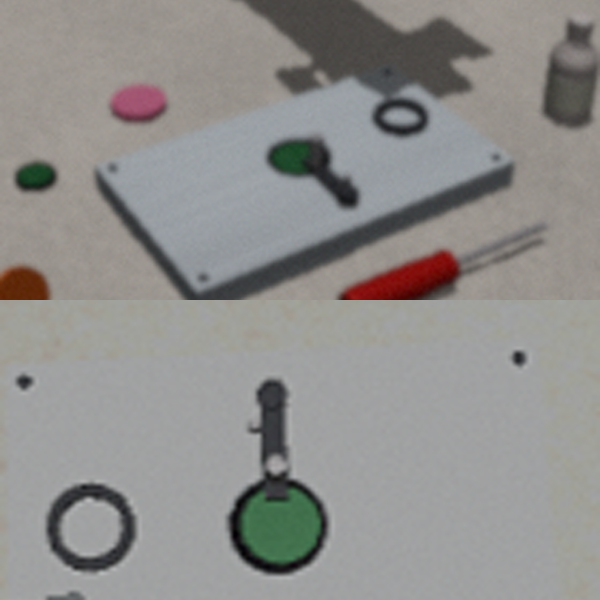

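The keeper rests against its stop post and reaches over the seated lens. The other things are where they were, and the arm is clear. Handing in.

```bash
python3 -c "
from cell import arm
print(arm.sign_off())"
```

```text
the job is handed in; nothing more can be done
None
```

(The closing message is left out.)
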